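# Sweep counted nuts into the tray's trough and shut its lid

### The arm

A 6-joint arm with a two-finger parallel gripper is mounted at the origin on a cart in front of the work surface, level with it; the furniture and walls round the work are solid. World frame = base frame: x ahead of the robot, y to its left, z up, the work surface at z = 0. Lengths are in mm, angles in rad, forces in N, time in s.
With the tool pointing down it reaches from about 350 to 975 mm from the base axis. Payload 7.1 kg.
Tool frame: the origin (TCP) lies at the centre of the arm's flange, where the gripper is bolted on; the fingertips stand 182 mm ahead of it and the grasp point (between the pads) lies 163 mm ahead of it; z points along the fingers, y is the line along which they close (so a half turn about z gives the same grasp; the last joint's range is limited). The gripper opens to 88 mm and grips with 3 to 60 N. Pads are 20 mm wide; open, the fingers measure 115 mm over their backs; the gripper's body (75 mm by 178 mm) begins 61 mm behind the grasp point.
Start: joints at [1.256, 0.423, 1.63, -0, 1.089, -0.019], TCP at [182.159, 597.85, 404.675] pointing down, gripper open.
Joint ranges: [-3, 3], [-0.9, 2.11], [0.09, 2.58], [-1.31, 4.45], [0.11, 2.69], [-2.54, 2.54]. Speed limits (rad/s): [2.39, 2.39, 3.01, 3.14, 3.14, 3.14].

### API

Orientations are given as a rotation vector (axis times angle).
In Python, from workcell import readout, get_image, ctrl gives the robot as it stands.
- The arm moves only by the tool step_arm, never from a script. Its argument "targets" is a list that holds one entry, the list of rows, each a list of 7 numbers: the shift along the world's x, y, z as a fraction of full scale, then the turn, a rotation vector about the world's x, y, z as a fraction of full scale, then the opening, from 0 (shut) to 1 (fully open). In form: [[[dx, dy, dz, wx, wy, wz, claw], ...]]. A call has exactly 5 rows; each row shifts and turns the commanded pose from where the row before left it; what a row does not reach is not made up. Full scale, the value 1, is 0.05 m for a shift and 4 degrees for a turn. A row lasts 1/8 s, in which the tool goes at most 62.5 mm and 10.7 degrees, less where a joint would pass 70% of its speed; a pose out of reach is approached as far as the arm can. A call with a number of a shift or a turn outside -1 to 1 is refused whole. A call with a gripper value outside its range is refused whole. The fingers move at their own pace and stop on an object; the grip force is fixed at half the most. Time passes only in rows, so rows that do not move let the fingers close, or fill a call up. It gives the time, the measured TCP pose, the force, the opening and the grip force at its end, in the units of the state.
- readout.get_obs(): the state, without advancing time (a new reading comes with each control period).
- get_image(name): name is "side" or "top" or "wrist"; returns a dict with "pixels" (480x640x3 uint8, red, green, blue), "intrinsics" (3x3 intrinsics, pixels), "k1" (the pictures are not rectified: a ray, as slopes to the right and down, at radius r is drawn at 1 + k1 r^2 times it, then the intrinsics apply), "extrinsics" (4x4, takes a point from world to camera coordinates). Camera axes: x right, y down, z forward; pixel columns grow to the right and rows downward; lengths in mm; the calibration is good to about 2 mm. A picture is of the moment at which its call begins. There is no depth.
- ctrl.close_job(): hands the job in; it is judged then, once.
The state is a dict: "t": time; "qpos": joint angles; "qvel": joint speeds; "joint_torque": joint torques, N m; "ee_pos": TCP position; "orientation": TCP orientation; "ft_force": force on the tool from outside, world axes, zero at the start; "moment": the same for the moment, N m; "width": finger opening in mm; "grasp_force": force on a finger pad.
Only numpy, scipy, OpenCV 4.12 (cv2) and the standard library are available. Lean on these libraries where they do the work, as an engineer would, in place of code of your own. Each camera call takes 0.05 s, during which the arm holds its last target. There are 200 camera calls.

### The job

The three hexagon nuts on the platform of the counting tray have been counted: sweep them with the fingertips across the platform into the tray's side trough, then push the trough's hinged lid over and down until it is fully shut. The rectangular channel nut is not part of the count: leave it where it lies, pick nothing up, and do not disturb the things round the tray.

Things in the scene. Friction and masses are not known exactly. Their poses are not given: they have to be found in the camera images.
- counting_tray: grey plastic counting tray, fixed, turned so that the trough is on the robot's right, 216 mm (its x) by 207 mm (its y); origin on the worktop below the platform, x along the trough, y towards the trough, z up. Its level platform, 40 mm above the worktop, covers x = -104 to 104, y = -89 to 60 mm; rims 10 mm high along both x sides (up to y = 51) and the -y side. A small pouring spout stands out at the trough's +x end
- platform_edge (a point): middle of the platform's open edge (tray y = 60 mm, 40 mm above the worktop), where the platform drops straight into the trough; no rim here
- trough (a point): middle of the trough's floor (tray y = 84.5 mm), 6 mm above the worktop; inside the trough is 49 mm wide (tray y) and 208 mm long (tray x); its outer wall ends at tray y = 114 mm and is 40 mm high
- tray_lid (a joint): trough lid on a friction hinge along the tray's x at y = 112.5 mm, z = 43 mm: 0 rad = shut, flat over the trough, top 44 mm (edge bead 47 mm) above the worktop, free edge at y = 52.5 mm just over the platform; 1.57 = upright; starts at 1.95 to 2.3, leaning outwards, away from the platform. It stays where left; about 1 N moves its edge, so it must be pushed all the way down
- lid_edge (a point): middle of the lid's free edge, 60 mm from the hinge line; the lid is 206 mm long (tray x) and 3 mm thick, a thumb tab 44 mm long reaches 9 mm beyond the edge here
- hex_nut_0: bare steel hexagon nut, 24 mm across its flats, 13 mm thick, about 33 g, lying flat on the tray's platform; origin at its centre (6.5 mm above the platform at the start)
- hex_nut_1: bare steel hexagon nut, 24 mm across its flats, 13 mm thick, about 33 g, lying flat on the tray's platform; origin at its centre (6.5 mm above the platform at the start)
- hex_nut_2: bare steel hexagon nut, 24 mm across its flats, 13 mm thick, about 33 g, lying flat on the tray's platform; origin at its centre (6.5 mm above the platform at the start)
- channel_nut: rectangular bare steel channel nut (a plate with one threaded hole), 20 x 40 mm, 9 mm thick, lying flat on the platform among the hexagon nuts, its length (its y) roughly along the tray's y; origin at its centre. The four nuts lie in lanes about 48 mm apart along the tray's x, in any order; must stay where it lies
- tally_counter: white round hand tally counter, 46 x 54 mm, 32 mm high, on the worktop beside the tray's -y side; origin at the centre of its underside; to be left alone
- sticky_pad: yellow pad of sticky notes, 76 x 50 x 14 mm, on the worktop beside the tray's -y side; origin at the centre of its underside; to be left alone
- marker: blue and white marker pen lying down, 136 mm long, 17 mm thick, beyond the pad and counter; origin at the centre of its underside; to be left alone
Mind the look-alikes: they are no part of the job. What is shaped like the hex_nut_1 but red is not meant.

How it is judged (in metres and radians):
On the way, in this order (a step that is already met when the one before it is completed fails the run):
1. all three hexagon nuts lie in the trough while the lid is still open (y of hex_nut_0 in the frame of counting_tray between 0.062 and 0.109 m and x of hex_nut_0 in the frame of counting_tray between -0.106 and 0.106 m and z of each of hex_nut_0, hex_nut_1, hex_nut_2 in the frame of counting_tray below 0.034 m and y of hex_nut_1 in the frame of counting_tray between 0.062 and 0.109 m and x of hex_nut_1 in the frame of counting_tray between -0.106 and 0.106 m and y of hex_nut_2 in the frame of counting_tray between 0.062 and 0.109 m and x of hex_nut_2 in the frame of counting_tray between -0.106 and 0.106 m and value of joint tray_lid above 0.8 rad), for 0.2 s.
2. the lid is shut over them (value of joint tray_lid below 0.06 rad), for 0.2 s.
At the end, for the whole second after the job is handed in: All three hexagon nuts rest inside the trough (centres below 34 mm), the lid is shut to within 0.06 rad, the channel nut is within 20 mm of where it lay on the platform and the tally counter, pad and marker are within 25 mm of where they lay (y of hex_nut_0 in the frame of counting_tray between 0.062 and 0.109 m and x of hex_nut_0 in the frame of counting_tray between -0.106 and 0.106 m and z of each of hex_nut_0, hex_nut_1, hex_nut_2 in the frame of counting_tray below 0.034 m and y of hex_nut_1 in the frame of counting_tray between 0.062 and 0.109 m and x of hex_nut_1 in the frame of counting_tray between -0.106 and 0.106 m and y of hex_nut_2 in the frame of counting_tray between 0.062 and 0.109 m and x of hex_nut_2 in the frame of counting_tray between -0.106 and 0.106 m and value of joint tray_lid below 0.06 rad and distance of channel_nut from where it was at the start of the episode below 0.02 m and distance of each of tally_counter, sticky_pad, marker from where it was at the start of the episode below 0.025 m and linear speed of each of hex_nut_0, hex_nut_1, hex_nut_2 below 0.02 m/s); the robot touches nothing.
It fails at once if a hexagon nut is lifted more than about 15 mm off the platform (height (world z) of any of hex_nut_0, hex_nut_1, hex_nut_2 above 0.062 m).
It fails at once if the channel nut is lifted, or moved more than 20 mm (height (world z) of channel_nut above 0.058 m or distance of channel_nut from where it was at the start of the episode above 0.02 m).
It fails at once if the tally counter, pad or marker is moved more than 25 mm (distance of any of tally_counter, sticky_pad, marker from where it was at the start of the episode above 0.025 m).
It also fails if it takes over 51 s, if anything falls off the work surface, if the arm or the gripper's body presses on something with over 40 N, if the wrist force passes 120 N, or if a joint passes its speed limit or range.

## Working session

There is one attempt and no reset: what is moved stays moved. The work goes in short steps, Python scripts to look and compute and a tool call to move; the robot and the scene stay as the last step left them, time stands still between calls to the robot, and variables do not carry over. Pictures are saved under pics/ and viewed, at most 10 in all, crops included, and the job is handed in when it is done.

Besides the shell and the picture viewer there is one more tool, called after "Emit:" as a command line: name --argument value ..., lists and objects as JSON in quotes. step_arm: Moves the arm, as the interface text tells. Shift numbers are shares of 0.05 m and turn numbers shares of 4 degrees, none past 1 either way. Its arguments: {"type":"object","properties":{"targets":{"type":"array"}},"required":["targets"]}

```bash
mkdir -p pics; cat > h.py <<'E'
import numpy as np, cv2
from workcell import readout, get_image, ctrl
def snap(n,f=None):
    im=get_image(n)
    np.savez(f'pics/{f or n}.npz',**{k:np.array(v) for k,v in im.items()})
    cv2.imwrite(f'pics/{f or n}.png',np.array(im['pixels'])[:,:,::-1]); return im
def ray(im,uv,z):
    K=np.array(im['intrinsics']);E=np.array(im['extrinsics']);k=float(im['k1'])
    out=[]
    for u,v in np.atleast_2d(uv):
        d=np.array([(u-K[0,2])/K[0,0],(v-K[1,2])/K[1,1]]);s=d.copy()
        for _ in range(20): s=d/(1+k*(s@s))
        R=E[:3,:3];c=-R.T@E[:3,3];w=R.T@np.array([*s,1])
        out.append(c+w*(z-c[2])/w[2])
    return np.array(out)
def proj(im,P):
    K=np.array(im['intrinsics']);E=np.array(im['extrinsics']);k=float(im['k1'])
    c=np.atleast_2d(P)@E[:3,:3].T+E[:3,3];s=c[:,:2]/c[:,2:]
    s=s*(1+k*(s**2).sum(1,keepdims=True))
    return s*[K[0,0],K[1,1]]+K[:2,2]
E
python3 -c "
from h import *
for n in ['top','side']:
    im=snap(n); E=np.array(im['extrinsics']); print(n,-E[:3,:3].T@E[:3,3],im['k1'])
o=readout.get_obs();print(o['t'],o['ee_pos'],o['orientation'],o['width'],o['ft_force'])
"
```

```text
top [473.34033275 243.86449169 934.52985644] -0.057619454979574956
side [ 227.50520041 -431.4624957   435.2167932 ] -0.058008211372676456
0.1 [182.08958767 597.64566874 403.98985003] [-4.62899786e-01 -3.10708557e+00  2.06490134e-03] 88.13734865698589 [ 0.88949049 -0.62207697 -0.42860945]
```

View pics/top.png

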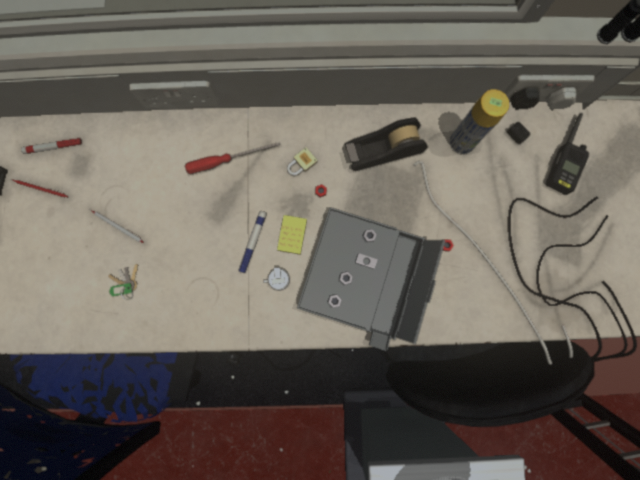

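View pics/side.png

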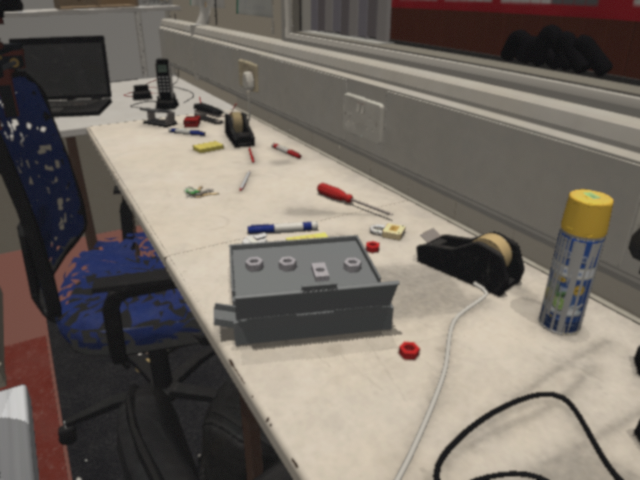

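The top view shows three grey hexagon nuts at about (370,236), (346,278) and (335,300), and the rectangular channel nut at (367,261). The red nuts at (321,190) and (448,245) are the look-alikes. The spout is at (378,340), and the lid leans outwards at about (420,290). The side view shows the same order. An enlarged crop will confirm this.

```bash
python3 -c "
from h import *
im=cv2.imread('pics/top.png')[200:350,290:460]
cv2.imwrite('pics/crop.png',cv2.resize(im,None,fx=4,fy=4,interpolation=cv2.INTER_CUBIC))
"
```

```text
(no output)
```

View pics/crop.png

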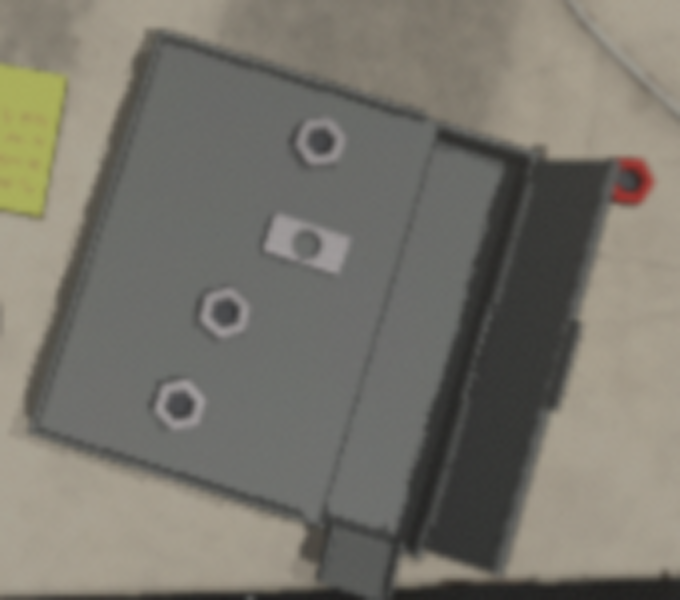

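The crop at 4x shows hexagon nuts at (320,142), (224,312) and (179,405), and the channel nut at (307,244). The platform edge runs from (436,125) to (327,513). The red nut at (632,180) lies outside the tray, so it is not one of the three.

```bash
python3 -c "
from h import *
im=dict(np.load('pics/top.npz'))
c=lambda p:np.array(p,float)/4+[290,200]-.375
e=ray(im,[c((436,125)),c((327,513))],40)[:,:2]
r=ray(im,[c((157,36)),c((33,426))],50)[:,:2]
print('edge',e,'len',np.linalg.norm(e[1]-e[0]));print('rim',r,np.linalg.norm(r[1]-r[0]))
for a in (e,r): d=a[1]-a[0]; print(np.degrees(np.arctan2(d[1],d[0])))
o=e[1]-e[0]+r[1]-r[0]; X=o/np.linalg.norm(o); Y=np.array([-X[1],X[0]])
print(X,Y, 'depth',(e.mean(0)-r.mean(0))@Y)
# origin: y from edge (60) & rim outer(-93); x by mean
O=(X*(((e.mean(0)+r.mean(0))/2)@X)+Y*((e.mean(0)@Y-60+r.mean(0)@Y+93)/2)); print('O',O)
g=cv2.cvtColor(np.array(im['pixels']),cv2.COLOR_RGB2GRAY)
poly=np.array([c(p) for p in [(175,60),(425,130),(320,500),(55,412)]]).astype(int)
m=np.zeros_like(g);cv2.fillPoly(m,[poly],255)
b=((g>135)&(m>0)).astype(np.uint8)
for ct in cv2.findContours(b,cv2.RETR_EXTERNAL,cv2.CHAIN_APPROX_NONE)[0]:
    if cv2.contourArea(ct)<20: continue
    M=cv2.moments(ct);uv=(M['m10']/M['m00'],M['m01']/M['m00'])
    w=ray(im,[uv],51)[0,:2]; print(np.round(uv,1),M['m00'],w.round(1),'tray',((w-O)@X).round(1),((w-O)@Y).round(1))
# lid edge ends, tab
L=[c((615,160)),c((500,570))]
for z in (80,90,100):
    w=ray(im,L,z)[:,:2]; print(z,((w-O)@X).round(1),((w-O)@Y).round(1))
np.savez('tray.npz',O=O,X=X,Y=Y)
"
```

```text
edge [[621.62584914  84.04415121]
 [427.45037914 148.11976485]] len 204.4744419565293
rim [[669.65360501 226.02374398]
 [474.47066249 292.9053527 ]] 206.3238489211787
161.73771980368753
161.0854052981171
[-0.94782459  0.31879233] [-0.31879233 -0.94782459] depth 151.05183758230362
O [543.0400505  172.13414747]
[334.7 300.7] 87.0 [483.1 219.8] tray 72.0 -26.0
[345.9 277.8] 79.5 [527.7 196.1] tray 22.1 -17.8
[372.5 262.4] 45.5 [557.1 141.8] tray -23.0 24.3
[360.4 258.5] 44.0 [565.8 165.7] tray -23.6 -1.1
80 [-103.2  103.2] [142.8 141.2]
90 [-101.  103.] [140.6 139. ]
100 [-98.7 102.8] [138.4 136.9]
```

Emit:
step_arm --targets '[[[0.25, -0.28, -0.1, 0, 0, -0.92, 0.12], [0.25, -0.28, -0.1, 0, 0, -0.92, 0.12], [0.25, -0.28, -0.1, 0, 0, -0.92, 0.12], [0.25, -0.28, -0.1, 0, 0, -0.92, 0.12], [0.25, -0.28, -0.1, 0, 0, -0.92, 0.12]]]'

```text
t: 0.72
ee_pos: [245.6, 526.8, 379.4]
orientation: [-0.96, -2.991, 0.0]
ft_force: [-1.0, 0.2, -0.2]
width: 41.4
grasp_force: 0.0
```

Emit:
step_arm --targets '[[[0.25, -0.28, -0.1, 0, 0, -0.92, 0.12], [0.25, -0.28, -0.1, 0, 0, -0.92, 0.12], [0.25, -0.28, -0.1, 0, 0, -0.92, 0.12], [0.25, -0.28, -0.1, 0, 0, -0.92, 0.12], [0.25, -0.28, -0.1, 0, 0, -0.92, 0.12]]]'

```text
t: 1.35
ee_pos: [308.0, 456.9, 354.3]
orientation: [1.426, 2.799, 0.0]
ft_force: [0.3, 0.7, 0.6]
width: 10.6
grasp_force: 0.0
```

Emit:
step_arm --targets '[[[0.25, -0.28, -0.1, 0, 0, -0.92, 0.12], [0.25, -0.28, -0.1, 0, 0, -0.92, 0.12], [0.25, -0.28, -0.1, 0, 0, -0.92, 0.12], [0.25, -0.28, -0.1, 0, 0, -0.92, 0.12], [0.25, -0.28, -0.1, 0, 0, -0.92, 0.12]]]'

```text
t: 1.98
ee_pos: [370.5, 386.9, 329.4]
orientation: [-1.855, -2.535, -0.0]
ft_force: [0.4, 0.5, -0.1]
width: 10.6
grasp_force: 0.0
```

Emit:
step_arm --targets '[[[0.25, -0.28, -0.1, 0, 0, -0.92, 0.12], [0.25, -0.28, -0.1, 0, 0, -0.92, 0.12], [0.25, -0.28, -0.1, 0, 0, -0.92, 0.12], [0.25, -0.28, -0.1, 0, 0, -0.92, 0.12], [0.25, -0.28, -0.1, 0, 0, -0.92, 0.12]]]'

```text
t: 2.6
ee_pos: [433.0, 316.9, 304.3]
orientation: [2.237, 2.206, 0.0]
ft_force: [0.3, -0.3, -0.7]
width: 10.5
grasp_force: 0.0
```

Emit:
step_arm --targets '[[[0.25, -0.28, -0.1, 0, 0, -0.92, 0.12], [0.25, -0.28, -0.1, 0, 0, -0.92, 0.12], [0.25, -0.28, -0.1, 0, 0, -0.92, 0.12], [0.25, -0.28, -0.1, 0, 0, -0.92, 0.12], [0.25, -0.28, -0.1, 0, 0, -0.92, 0.12]]]'

```text
t: 3.22
ee_pos: [495.5, 246.9, 279.3]
orientation: [2.561, 1.82, 0.0]
ft_force: [0.7, 1.1, -0.0]
width: 10.3
grasp_force: 0.0
```

```bash
python3 -c "
from h import *
snap('wrist','w1')
o=readout.get_obs();print(o['t'],o['ee_pos'],o['orientation'],o['width'],o['ft_force'])"
```

```text
3.275 [496.48653075 245.73262274 278.86795472] [ 2.56308429e+00  1.81568347e+00 -1.61144326e-04] 10.269240281042604 [ 0.84075703 -0.41955807 -0.84192541]
```

View pics/w1.png

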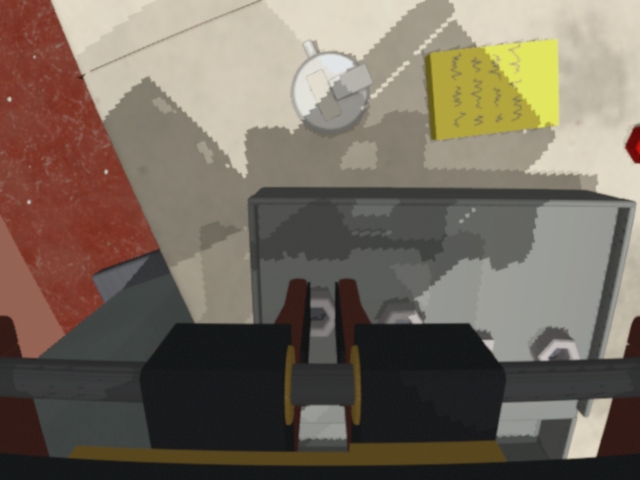

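The wrist view shows the tray square to the picture. The first nut is between the finger silhouettes at (322,315), with the next at (402,315) and the far hexagon nut at (557,347). I'll convert these.

```bash
python3 -c "
from h import *
T=np.load('tray.npz');O,X,Y=T['O'],T['X'],T['Y']
im=dict(np.load('pics/w1.npz'))
for n,p,z in [('A',(321,315),53),('B',(401,318),53),('C',(557,347),53),('rim+x',(252,197),50),('rim-x',(634,203),50)]:
    w=ray(im,[p],z)[0,:2]; print(n,w.round(1),((w-O)@X).round(1),((w-O)@Y).round(1))
w=np.array([496.0,246.3]);print('tcp',(w-O)@X,(w-O)@Y)
t=dict(np.load('pics/top.npz'))
w=ray(t,[(320/4+289.6,142/4+199.6)],53)[0,:2];print('C top',(w-O)@X,(w-O)@Y)
for x,y in [(72,-58),(72,60),(22,-52),(22,60),(-75,-30),(-75,60)]: print(x,y,(O+X*x+Y*y).round(1))
"
```

```text
A [486.3 221.3] 69.5 -28.5
B [528.4 204.5] 24.2 -26.0
C [611.7 154. ] -70.9 -4.7
rim+x [473.9 296. ] 105.0 -95.3
rim-x [671.2 224.8] -104.7 -90.8
tcp 68.2292214186938 -55.30021136568986
C top -74.18440233541102 3.1141286668222863
72 -58 [493.3 250.1]
72 60 [455.7 138.2]
22 -52 [538.8 228.4]
22 60 [503.1 122.3]
-75 -30 [623.7 176.7]
-75 60 [595.   91.4]
```

Emit:
step_arm --targets '[[[0, 0.02, -0.53, 0, 0, 0, 0.12], [0, 0, -0.53, 0, 0, 0, 0.12], [0, 0, 0, 0, 0, 0, 0.12], [-0.064, -0.19, 0, 0, 0, 0, 0.12], [-0.064, -0.19, 0, 0, 0, 0, 0.12]]]'

```text
t: 3.9
ee_pos: [488.3, 229.4, 227.7]
orientation: [2.556, 1.825, 0.002]
ft_force: [-0.3, -0.5, 0.8]
width: 10.2
grasp_force: 0.1
```

Emit:
step_arm --targets '[[[-0.096, -0.284, 0, 0, 0, 0, 0.12], [-0.096, -0.284, 0, 0, 0, 0, 0.12], [-0.096, -0.284, 0, 0, 0, 0, 0.12], [-0.096, -0.284, 0, 0, 0, 0, 0.12], [-0.096, -0.284, 0, 0, 0, 0, 0.12]]]'

```text
t: 4.53
ee_pos: [463.9, 157.8, 226.7]
orientation: [2.557, 1.825, -0.0]
ft_force: [0.0, 0.9, 0.9]
width: 10.3
grasp_force: 0.3
```

Emit:
step_arm --targets '[[[-0.05, -0.152, 0, 0, 0, 0, 0.12], [-0.05, -0.152, 0, 0, 0, 0, 0.12], [-0.02, -0.06, 0, 0, 0, 0, 0.12], [0, 0, 0, 0, 0, 0, 0.12], [0, 0, 0.6, 0, 0, 0, 0.12]]]'

```text
t: 5.15
ee_pos: [457.7, 140.7, 255.6]
orientation: [-2.555, -1.825, 0.006]
ft_force: [0.7, -1.0, -0.1]
width: 10.6
grasp_force: 0.0
```

```bash
python3 -c "
from h import *
snap('top','t2')
im=snap('side','s2')
T=np.load('tray.npz');O,X,Y=T['O'],T['X'],T['Y']
o=readout.get_obs();w=np.array(o['ee_pos'])[:2];print(o['t'],o['ee_pos'],(w-O)@X,(w-O)@Y)
a=cv2.imread('pics/t2.png')[200:350,290:460]; b=cv2.imread('pics/s2.png')[190:350,200:420]
a=cv2.resize(a,(400,353));b=cv2.resize(b,(400,291));b=cv2.copyMakeBorder(b,0,62,0,0,0)
cv2.imwrite('pics/c2.png',np.hstack([a,b]))
"
```

```text
5.25 [459.26111709 141.21072731 258.52199947] 69.54958393374373 56.018059352509844
```

View pics/c2.png

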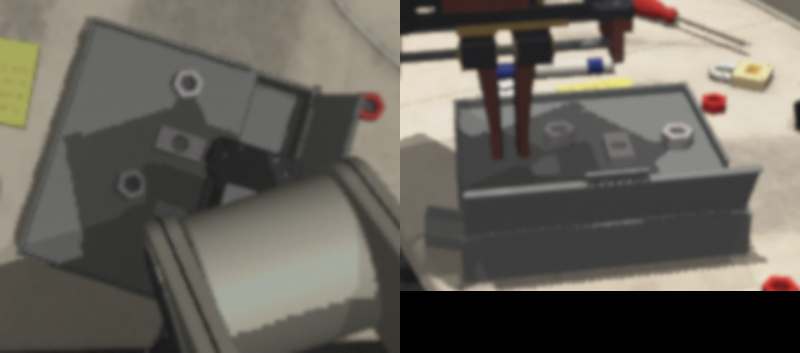

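The first hexagon nut has left the platform. The channel nut and the other two hexagon nuts are where they were. Next is B at tray (22,-18).

Emit:
step_arm --targets '[[[0.318, 0.349, 0, 0, 0, 0, 0.12], [0.318, 0.349, 0, 0, 0, 0, 0.12], [0.318, 0.349, 0, 0, 0, 0, 0.12], [0.318, 0.349, 0, 0, 0, 0, 0.12], [0.318, 0.349, 0, 0, 0, 0, 0.12]]]'

```text
t: 5.88
ee_pos: [538.1, 228.7, 255.8]
orientation: [-2.556, -1.826, 0.001]
ft_force: [0.6, -0.0, 0.4]
width: 10.6
grasp_force: 0.0
```

```bash
cat > p.py <<'E'
from h import *
T=np.load('tray.npz');O,X,Y=T['O'],T['X'],T['Y']
o=readout.get_obs();w=np.array(o['ee_pos'])[:2];print(o['t'],np.round(o['ee_pos'],1),(w-O)@X,(w-O)@Y,o['ft_force'])
E
python3 p.py
```

```text
5.875 [538.1 228.7 255.8] 22.726717548401645 -52.07601253678787 [ 0.58500276 -0.04491254  0.38047423]
```

Emit:
step_arm --targets '[[[0, 0, -0.4, 0, 0, 0, 0.12], [0, 0, -0.2, 0, 0, 0, 0.12], [0, 0, 0, 0, 0, 0, 0.12], [-0.064, -0.19, 0, 0, 0, 0, 0.12], [-0.064, -0.19, 0, 0, 0, 0, 0.12]]]'

```text
t: 6.5
ee_pos: [531.1, 208.0, 227.0]
orientation: [2.557, 1.825, 0.001]
ft_force: [-0.3, -0.2, 0.5]
width: 10.8
grasp_force: 0.1
```

Emit:
step_arm --targets '[[[-0.096, -0.284, 0, 0, 0, 0, 0.12], [-0.096, -0.284, 0, 0, 0, 0, 0.12], [-0.096, -0.284, 0, 0, 0, 0, 0.12], [-0.096, -0.284, 0, 0, 0, 0, 0.12], [-0.096, -0.284, 0, 0, 0, 0, 0.12]]]'

```text
t: 7.12
ee_pos: [507.0, 136.9, 226.7]
orientation: [2.557, 1.825, 0.0]
ft_force: [-0.5, 0.7, -0.3]
width: 10.6
grasp_force: 0.0
```

Emit:
step_arm --targets '[[[-0.04, -0.12, 0, 0, 0, 0, 0.12], [-0.04, -0.12, 0, 0, 0, 0, 0.12], [0, 0, 0, 0, 0, 0, 0.12], [0, 0, 0.3, 0, 0, 0, 0.12], [0, 0, 0.3, 0, 0, 0, 0.12]]]'

```text
t: 7.75
ee_pos: [503.6, 126.2, 257.8]
orientation: [2.556, 1.826, 0.001]
ft_force: [0.3, 0.7, 0.4]
width: 10.3
grasp_force: 0.0
```

```bash
python3 p.py
```

```text
7.75 [503.6 126.2 257.8] 22.744633812722398 56.11929312126013 [0.29509483 0.65675215 0.37435867]
```

Emit:
step_arm --targets '[[[0.476, 0.211, 0, 0, 0, 0, 0.12], [0.476, 0.211, 0, 0, 0, 0, 0.12], [0.476, 0.211, 0, 0, 0, 0, 0.12], [0.476, 0.211, 0, 0, 0, 0, 0.12], [0.476, 0.211, 0, 0, 0, 0, 0.12]]]'

```text
t: 8.38
ee_pos: [623.3, 179.4, 258.2]
orientation: [2.556, 1.826, 0.002]
ft_force: [0.9, 0.1, 0.4]
width: 10.8
grasp_force: 0.0
```

```bash
python3 p.py; python3 -c "
from h import *
snap('wrist','w3');snap('top','t3');snap('side','s3')
a=[cv2.resize(cv2.imread(f'pics/{n}.png'),(400,300)) for n in ('w3','t3')]
b=cv2.resize(cv2.imread('pics/s3.png')[190:350,200:420],(400,291))
c=cv2.resize(cv2.imread('pics/t3.png')[200:350,290:460],(400,291))
cv2.imwrite('pics/c3.png',np.vstack([np.hstack(a),np.hstack([b,c])]))
"
```

```text
8.375 [623.3 179.4 258.2] -73.74989271055898 -32.44177488025751 [0.93194315 0.08233238 0.42380404]
```

View pics/c3.png

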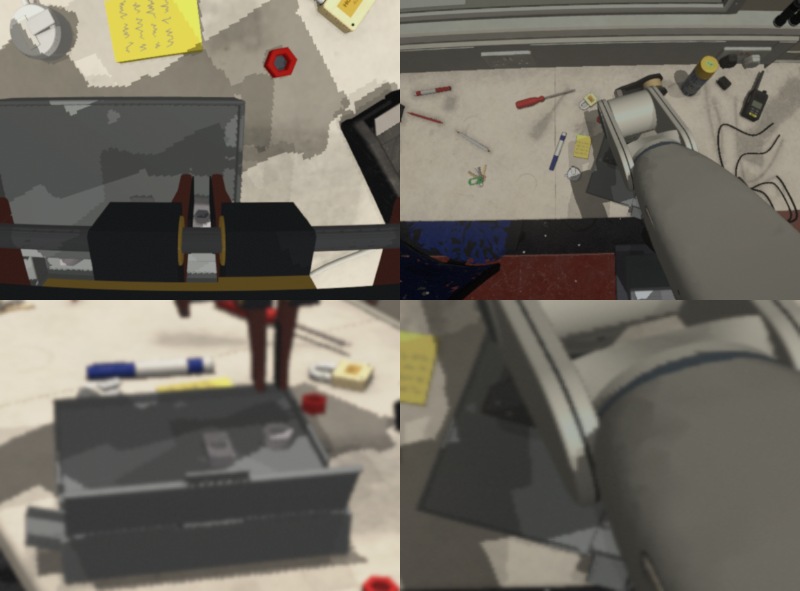

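Nuts A and B are off the platform, and the last one is centred between the fingers in the wrist view at (203,215). I'll sweep it now.

Emit:
step_arm --targets '[[[0, 0, -0.4, 0, 0, 0, 0.12], [0, 0, -0.22, 0, 0, 0, 0.12], [0, 0, 0, 0, 0, 0, 0.12], [-0.064, -0.19, 0, 0, 0, 0, 0.12], [-0.064, -0.19, 0, 0, 0, 0, 0.12]]]'

```text
t: 9.15
ee_pos: [615.8, 159.0, 226.0]
orientation: [2.557, 1.825, 0.001]
ft_force: [0.5, 0.4, -0.1]
width: 10.8
grasp_force: 0.1
```

Emit:
step_arm --targets '[[[-0.09, -0.27, 0, 0, 0, 0, 0.12], [-0.09, -0.27, 0, 0, 0, 0, 0.12], [-0.09, -0.27, 0, 0, 0, 0, 0.12], [-0.09, -0.27, 0, 0, 0, 0, 0.12], [-0.05, -0.15, 0, 0, 0, 0, 0.12]]]'

```text
t: 9.78
ee_pos: [595.1, 97.1, 225.6]
orientation: [-2.557, -1.825, 0.001]
ft_force: [-1.3, 0.6, 1.5]
width: 10.4
grasp_force: 0.0
```

Emit:
step_arm --targets '[[[-0.02, -0.06, 0, 0, 0, 0, 0.12], [0, 0, 0, 0, 0, 0, 0.12], [0, 0, 0.4, 0, 0, 0, 0.12], [0, 0, 0.6, 0, 0, 0, 0.12], [0, 0, 0.6, 0, 0, 0, 0.12]]]'

```text
t: 10.4
ee_pos: [594.6, 95.6, 307.8]
orientation: [2.556, 1.826, 0.001]
ft_force: [1.3, -0.4, 0.0]
width: 10.7
grasp_force: 0.0
```

```bash
python3 p.py
```

```text
10.4 [594.6  95.6 307.8] -73.29683436459707 56.129682087190524 [ 1.34411999 -0.43143772  0.00911448]
```

Emit:
step_arm --targets '[[[-0.428, -0.358, 0, 0, 0, 0, 0.12], [-0.428, -0.358, 0, 0, 0, 0, 0.0], [-0.428, -0.358, 0, 0, 0, 0, 0.0], [-0.428, -0.358, 0, 0, 0, 0, 0.0], [-0.428, -0.358, 0, 0, 0, 0, 0.0]]]'

```text
t: 11.02
ee_pos: [487.1, 5.5, 307.0]
orientation: [2.555, 1.826, 0.002]
ft_force: [-0.5, 0.1, -0.3]
width: 0.7
grasp_force: 0.0
```

```bash
python3 p.py; python3 -c "
from h import *
snap('wrist','w4');snap('side','s4')
a=cv2.resize(cv2.imread('pics/w4.png'),(480,360))
b=cv2.resize(cv2.imread('pics/s4.png')[190:370,180:420],(480,360));b=b[:,:320]
cv2.imwrite('pics/c4.png',np.hstack([a,b]))
"
```

```text
11.025 [487.1   5.5 307. ] -0.10597559881142614 175.77488422420598 [-0.47255012  0.0987762  -0.29791556]
```

View pics/c4.png

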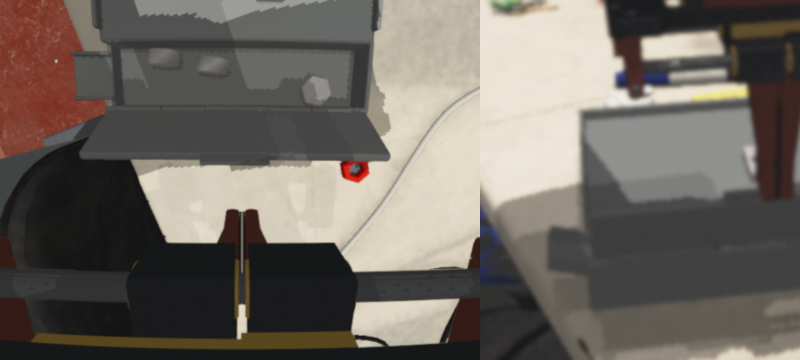

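The wrist view shows all three grey nuts in the trough at (165,57), (213,65) and (315,88), with the lid open. The red nut at (355,170) stays outside. Now I'll push the lid from its outer side.

Emit:
step_arm --targets '[[[0, 0, -0.4, 0, 0, 0, 0], [0, 0, -0.4, 0, 0, 0, 0], [0.083, 0.246, 0, 0, 0, 0, 0], [0.083, 0.246, 0, 0, 0, 0, 0], [0.083, 0.246, 0, 0, 0, 0, 0]]]'

```text
t: 11.75
ee_pos: [500.8, 43.8, 266.7]
orientation: [2.555, 1.826, 0.002]
ft_force: [-0.8, -1.4, -0.2]
width: 0.2
grasp_force: 0.6
```

Emit:
step_arm --targets '[[[0.045, 0.135, 0, 0, 0, 0, 0], [0.045, 0.135, 0, 0, 0, 0, 0], [0.073, 0.22, 0, 0, 0, 0, 0], [0.07, 0.21, -0.08, 0, 0, 0, 0], [0.057, 0.17, -0.14, 0, 0, 0, 0]]]'

```text
t: 12.38
ee_pos: [514.6, 86.8, 254.4]
orientation: [2.557, 1.826, 0.0]
ft_force: [-0.5, -1.7, 0.5]
width: 0.4
grasp_force: 0.5
```

```bash
python3 p.py; python3 -c "
from h import *
snap('wrist','w5');snap('side','s5')
a=cv2.resize(cv2.imread('pics/w5.png'),(480,360))
b=cv2.resize(cv2.imread('pics/s5.png')[190:370,180:420],(480,360));b=b[:,:320]
cv2.imwrite('pics/c5.png',np.hstack([a,b]))
"
```

```text
12.375 [514.6  86.8 254.4] -0.3030472357280862 89.96409418024204 [-0.51800002 -1.67160815  0.46351821]
```

View pics/c5.png

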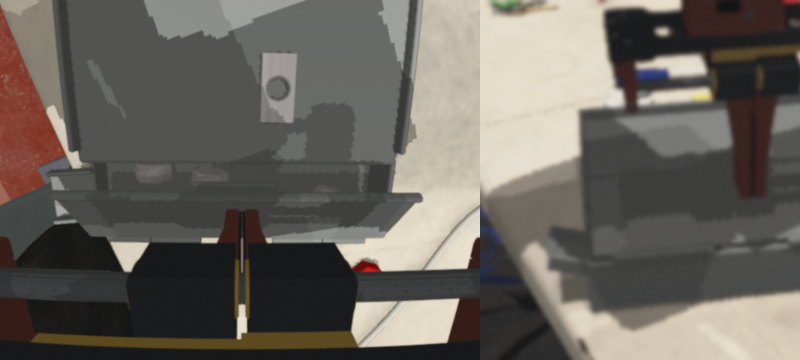

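The lid is over at about 45°, with the fingertips on its outer face at (240,225). The channel nut at (278,88) hasn't moved. I'll continue down the arc.

Emit:
step_arm --targets '[[[0.045, 0.133, -0.17, 0, 0, 0, 0], [0.03, 0.085, -0.2, 0, 0, 0, 0], [0.01, 0.03, -0.15, 0, 0, 0, 0], [0, 0, -0.04, 0, 0, 0, 0], [0, 0, -0.02, 0, 0, 0, 0]]]'

```text
t: 13.1
ee_pos: [518.6, 98.6, 226.2]
orientation: [-2.557, -1.825, 0.001]
ft_force: [-5.2, 0.8, 16.4]
width: 0.5
grasp_force: 8.3
```

```bash
python3 p.py
```

```text
13.1 [518.6  98.6 226.2] -0.2661090098892445 77.52979759940933 [-5.18729213  0.79483837 16.36641306]
```

Emit:
step_arm --targets '[[[0, 0, -0.02, 0, 0, 0, 0], [0, 0, 0, 0, 0, 0, 0], [0, 0, 0.2, 0, 0, 0, 0], [0, 0, 0.5, 0, 0, 0, 0], [0, 0, 0.8, 0, 0, 0, 0]]]'

```text
t: 13.72
ee_pos: [518.2, 98.2, 299.6]
orientation: [-2.556, -1.825, 0.004]
ft_force: [0.3, 0.1, 0.1]
width: 0.1
grasp_force: 0.0
```

Emit:
step_arm --targets '[[[-0.2, -0.6, 0.6, 0, 0, 0, 0], [-0.2, -0.6, 0.6, 0, 0, 0, 0], [-0.2, -0.6, 0, 0, 0, 0, 0], [0, 0, 0, 0, 0, 0, 0], [0, 0, 0, 0, 0, 0, 0]]]'

```text
t: 14.35
ee_pos: [488.9, 8.7, 359.6]
orientation: [-2.557, -1.825, -0.0]
ft_force: [-0.8, -1.0, 0.5]
width: 0.4
grasp_force: 0.0
```

```bash
python3 p.py; python3 -c "
from h import *
snap('wrist','w6');snap('side','s6')
a=cv2.resize(cv2.imread('pics/w6.png'),(400,300))
b=cv2.resize(cv2.imread('pics/s6.png')[190:370,180:420],(400,300))
cv2.imwrite('pics/c6.png',np.hstack([a,b]))
"
```

```text
14.35 [488.9   8.7 359.6] -0.7452425859244732 172.17430445462745 [-0.83082807 -1.02784636  0.45922218]
```

View pics/c6.png

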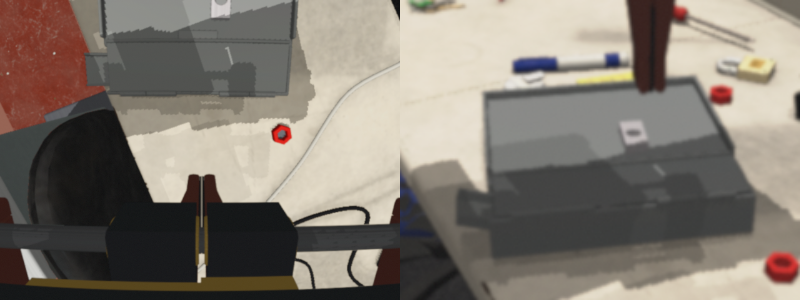

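The lid lies flat over the trough in both views, in the wrist picture at (200,65). The channel nut is in place and the gripper is clear. I'll hand it in.

```bash
python3 -c "
from workcell import ctrl
print(ctrl.close_job())"
```

```text
the job is handed in; nothing more can be done
None
```

The three hexagon nuts are in the trough and the lid is pushed fully shut over them. The channel nut hasn't moved, I saw no change in the things round the tray, and the job was handed in at about 14 s; no verdict came back.

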